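Hold a stone bangle home in the bangle gauge

TASK

Lift the top bangle off the pile without disturbing the bangles under it, and take it to the gauge. Keeping it level, in the air at the plunger's height and centred on it, press the bangle's rim against the sprung plunger until the bangle comes up against the fixed stop posts, firmly but without forcing it, since stone cracks. Finish while still gripping the bangle and holding it pressed there for the reading; leave the loose bangle, jar and loupe where they are.

Things in the scene. Friction and masses are not known exactly. Their poses are not given: they have to be found in the camera images.
- top_center (a point): Centre (half-way up) of the top bangle of the pile: a plain milky stone ring lying flat, outside diameter 74 mm, inside diameter 56 mm (wall 9 mm), 18 mm high, about 85 g. z is its own axis. Its wall can be pinched, one finger inside the ring. Topmost of three alike, piled within a few mm.
- mid_center (a point): Centre of the middle bangle of the pile (same shape), 18 mm below the top one. Stays.
- low_center (a point): Centre of the lowest bangle of the pile (same shape), lying on the pad. Stays.
- pad: Thin grey pad, 120 x 120 x 8 mm, fixed, under the pile. Origin: centre of its underside.
- home (a point): A point of the fixed gauge: where the centre of the level bangle is when it is home against both stop posts; at the height of the plunger's axis, 45 mm above the table. Its x axis is level and is the direction of pressing; z is up.
- gauge: The fixed gauge; origin on the table 45 mm below home, same axes. Steel base plate 12 mm thick, x = -35 to 130 mm, 100 mm wide. Aluminium block in which the plunger slides: x = 65 to 115 mm, 46 mm wide, top at z = 62 mm (thin pointer on it to 67 mm).
- posts: Two fixed upright steel stop posts, 10 mm diameter, between the base plate and the block, at x = 37, y = +20 and -20 mm in the gauge's frame, tops at z = 64 mm. They are the hard stop for the bangle's rim. Origin and axes as the gauge's.
- plunger (a joint): Sprung steel plunger, a button of 16 mm diameter between the posts. Value in m pressed in along home's x: 0 = out (face at x = 25 mm), 0.012 = the bangle is home against both posts. Spring: 3 N at 0, 8 N at 0.012. Let the posts take a few newtons more; over 45 N in all is forcing it.
- lone_center (a point): Centre of a loose bangle of the same shape lying by itself on the table. Leave it.
- jar: Lidded jar, 56 mm diameter, 70 mm high, standing. Origin: centre of its underside. Leave it.
- loupe: Black eyeglass loupe, 34 mm diameter, 26 mm high, standing. Origin: centre of its underside. Leave it.
Things that resemble listed ones, but are neither listed nor needed, are in the scene too. Of the things like the gauge, leave any that is blue or purple; of the rest the larger one is meant.

How it is judged:
On the way:
1. the top bangle is gripped and lifted clear of the pile (distance between top_center and mid_center above 0.035 m and contact force between the fingers and bangle_top above 0.5 N), for 0.1 s.
At the end, for the whole second after the job is handed in: The gripper holds the top bangle still, level (within 0.25 rad), its centre within 6 mm (in plan) of home and within 10 mm of the plunger's height; the plunger is pressed in over 9 mm by the bangle (over 2 N), and the bangle bears on the stop posts with over 1.5 N (value of joint plunger above 0.009 m and contact force between bangle_top and plunger above 2 N and contact force between bangle_top and posts above 1.5 N and contact force between the fingers and bangle_top above 0.5 N and horizontal distance between top_center and home below 0.006 m and z of top_center in the frame of home between -0.01 and 0.01 m and angle between top_center's own z axis and vertical below 0.25 rad and linear speed of bangle_top below 0.02 m/s); the arm keeps its last pose, push and grip.
It fails at once if the bangle is forced against the gauge (over 45 N) (contact force between bangle_top and gauge above 45 N).
It fails at once if the pile under the top bangle is disturbed (over 15 mm) (distance of any of mid_center, low_center from where it was at the start of the episode above 0.015 m).
It fails at once if the loose bangle, jar or loupe is moved (over 15 mm) (distance of any of lone_center, jar, loupe from where it was at the start of the episode above 0.015 m).
It also fails if it takes over 54 s, if anything falls off the work surface, if the arm or the gripper's body presses on something with over 40 N, if the wrist force passes 120 N, or if a joint passes its speed limit or range.

ROBOT

A 6-joint arm with a two-finger parallel gripper is mounted at the origin on the work surface. World frame = base frame: x ahead of the robot, y to its left, z up, the work surface at z = 0. Lengths are in m, angles in rad, forces in N, time in s.
With the tool pointing down it reaches from about 0.35 to 0.975 m from the base axis. Payload 4.9 kg.
Tool frame: the origin (TCP) lies at the very end of the fingers, on their centre line; the grasp point (between the pads) lies 19 mm behind it; y points along the fingers, x is the direction in which the jaws open and shut, and the axes are right-handed (so a half turn about y gives the same grasp; the last joint's range is limited). The gripper opens to 85 mm and grips with 20 to 120 N. Pads are 22 mm wide; open, the fingers measure 114 mm over their backs; the gripper's body (76 mm by 85 mm) begins 54 mm behind the grasp point. The pads swing forward as they close: fully open they stand 13 mm farther back than shut.
Start: joints at [1.038, 0.053, 1.613, -0, 1.476, -0.119], TCP at [0.251, 0.572, 0.209] pointing down, gripper open.
Joint ranges: [-3.01, 3.01], [-1.01, 2.22], [0.06, 2.58], [-1.02, 4.17], [0.09, 2.62], [-3.14, 3.14]. Speed limits (rad/s): [2.57, 2.57, 3.14, 3.14, 3.14, 3.14].

INTERFACE

Orientations are given as a rotation vector (axis times angle).
In Python, from plant import sensors, read_camera, job gives the robot as it stands.
- The arm moves only by the shell command python3 -m jog 'ROWS' [OPENING]. ROWS is JSON, a list of rows, each a list of 2 entries, a list of its own where there are three numbers: the shift along the tool's x, y, z normalised to -1 to 1, where 1 is 120 mm, then the turn, a rotation vector about the tool's x, y, z normalised to -1 to 1, where 1 is pi rad. In form: [[[tx, ty, tz], [ax, ay, az]], ...]. A call has 1 to 12 rows; each row is the pose to reach, as a shift and turn from the pose commanded when the call began, along the tool's axes at that moment, turning the shorter way round; what a row does not reach only later rows make up. A row lasts 1/10 s, in which the tool goes at most 50 mm and 8.59 degrees, less where a joint would pass 70% of its speed; a pose out of reach is approached as far as the arm can. A call with a number of a shift or a turn outside -1 to 1 is refused whole. A call with a gripper value outside its range is refused whole. OPENING is the opening, from 0 (shut) to 1 (fully open), set as the call begins (- or left out, the last holds). The fingers move at their own pace and stop on an object; the grip force is fixed at half the most. Time passes only in rows, so rows that repeat a pose let the fingers close. It gives the time, the measured TCP pose, the force and the opening at its end, in the units of the state.
- sensors.state(): the state, without advancing time (a new reading comes with each control period).
- read_camera(name): name is "side" or "top" or "wrist"; returns a dict with "img" (384x512x3 uint8, blue, green, red), "K" (3x3 intrinsics, pixels), "dist" ([k1, k2, p1, p2, k3] as OpenCV has them; the pictures are not rectified), "xyz" and "rotation" of the camera in the world. Camera axes: x right, y down, z forward; pixel columns grow to the right and rows downward; lengths in m; the calibration is good to about 2 mm. A picture is of the moment at which its call begins. There is no depth.
- job.finish_job(): hands the job in, once; it reports no verdict.
The state is a dict: "time_s": time; "q": joint angles; "qd": joint speeds; "tau": joint torques, N m; "eef_pos": TCP position; "ee_rot": TCP orientation; "force": force on the tool from outside, world axes, zero at the start; "moment": the same for the moment, N m; "opening": finger opening in m.
Only numpy, scipy, OpenCV 4.12 (cv2) and the standard library are available. Lean on these libraries where they do the work, as an engineer would, in place of code of your own. Each camera call takes 0.05 s, during which the arm holds its last target.

## Working session

There is one attempt and no reset: what is moved stays moved. The work goes in short steps, Python scripts to look and compute and a shell command to move; the robot and the scene stay as the last step left them, time stands still between calls to the robot, and variables do not carry over. Pictures are saved under pics/ and viewed, and the job is handed in when it is done.

```bash
ls; mkdir -p pics
python3 - <<'E'
from plant import sensors, read_camera
import cv2
s=sensors.state();print(s)
for n in ("side","top","wrist"):
    c=read_camera(n);cv2.imwrite(f"pics/{n}0.png",c["img"]);print(n,c["K"],c["dist"],c["xyz"],c["rotation"])
E
```

```text
pics
{'time_s': 0.0, 'q': array([ 1.03801358e+00,  5.33789570e-02,  1.61428659e+00, -2.43423630e-06,
        1.47601114e+00, -1.19005242e-01]), 'qd': array([-0.00046091,  0.00011494,  0.00191589, -0.00140382,  0.00034562,
        0.00109383]), 'tau': array([ 6.75354386e-04, -3.93685591e+01, -3.70174205e+01, -5.75154695e-05,
        7.11604502e-03,  9.04039979e-06]), 'eef_pos': array([0.25095467, 0.5716723 , 0.2072538 ]), 'ee_rot': array([-1.37794904, -0.89782336,  0.90089393]), 'force': array([ 0.44784161, -0.64654068, -0.14992279]), 'moment': array([0.0596512 , 0.04528694, 0.01658374]), 'opening': 0.08528932668632815}
side [[430.13598104   0.         260.29631711]
 [  0.         430.13598104 189.2989659 ]
 [  0.           0.           1.        ]] [0.05005517 0.         0.         0.         0.        ] [ 0.20716603 -0.71769898  0.724653  ] [-2.21349515  0.49314444 -0.22885828]
top [[380.24641194   0.         256.47716983]
 [  0.         380.24641194 190.70624199]
 [  0.           0.           1.        ]] [-0.06785171  0.          0.          0.          0.        ] [0.32895512 0.00188593 1.13276253] [-2.10717347  2.15194334 -0.22533556]
wrist [[288.43471331   0.         253.19243735]
 [  0.         288.43471331 188.08326357]
 [  0.           0.           1.        ]] [-0.06620228  0.          0.          0.          0.        ] [0.17439742 0.60591787 0.37267979] [2.38532065 1.5593918  0.26038039]
```

View pics/top0.png

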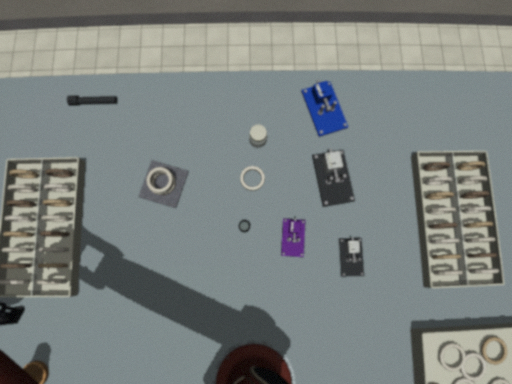

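View pics/side0.png

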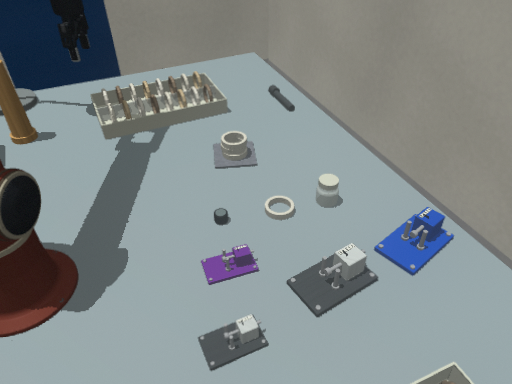

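View pics/wrist0.png

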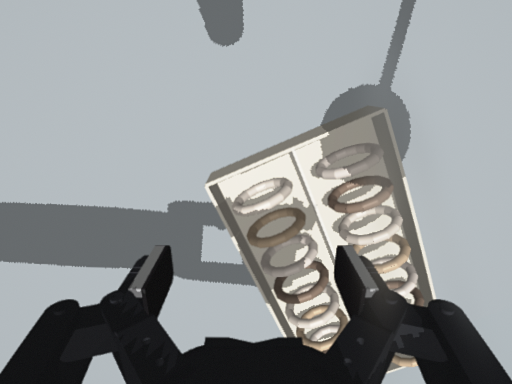

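Candidates, in top view pixels:
- **Bangle:** the pile on the pad at (160,180), the lone bangle at (252,178), the tray bangles at (450,355), (493,348) and (472,365), and the two bangle racks at left and right. I choose the pile on the pad.
- **Gauge:** blue (324,108), purple (293,237), small dark (351,256) and large dark (333,178). I choose the large dark one.

Next I check both in close crops.

```bash
cat > h.py <<'E'
import numpy as np, cv2
from scipy.spatial.transform import Rotation as R
from plant import sensors, read_camera
def ray(c,px):
    p=cv2.undistortPoints(np.array(px,float).reshape(-1,1,2),c["K"],c["dist"]).reshape(-1,2)
    d=np.c_[p,np.ones(len(p))]@R.from_rotvec(c["rotation"]).as_matrix().T if np.shape(c["rotation"])==(3,) else None
    return np.array(c["xyz"]),d
def onz(c,px,z):
    o,d=ray(c,px); return o+d*((z-o[2])/d[:,2])[:,None]
def proj(c,P):
    Rm=R.from_rotvec(c["rotation"]).as_matrix()
    return cv2.projectPoints(np.array(P,float).reshape(-1,3),cv2.Rodrigues(Rm.T)[0],-Rm.T@np.array(c["xyz"]),c["K"],c["dist"])[0].reshape(-1,2)
def crop(c,x0,y0,x1,y1,name,k):
    cv2.imwrite(name,cv2.resize(c["img"][y0:y1,x0:x1],None,fx=k,fy=k,interpolation=cv2.INTER_CUBIC))
E
python3 - <<'E'
from h import *
c=read_camera("top"); s=read_camera("side")
a=cv2.resize(c["img"][140:215,130:200],(400,428),interpolation=cv2.INTER_CUBIC)
b=cv2.resize(c["img"][140:215,300:370],(400,428),interpolation=cv2.INTER_CUBIC)
cv2.imwrite("pics/ctop.png",np.hstack([a,b]))
a=cv2.resize(s["img"][120:180,200:270],(400,343),interpolation=cv2.INTER_CUBIC)
b=cv2.resize(s["img"][235:315,280:385],(400,305),interpolation=cv2.INTER_CUBIC)
b=cv2.copyMakeBorder(b,0,38,0,0,cv2.BORDER_CONSTANT)
cv2.imwrite("pics/cside.png",np.hstack([a,b]))
E
```

```text
(no output)
```

View pics/ctop.png

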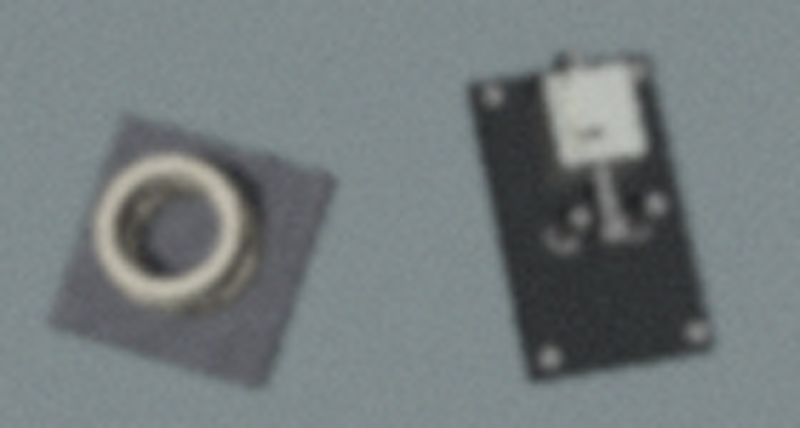

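View pics/cside.png

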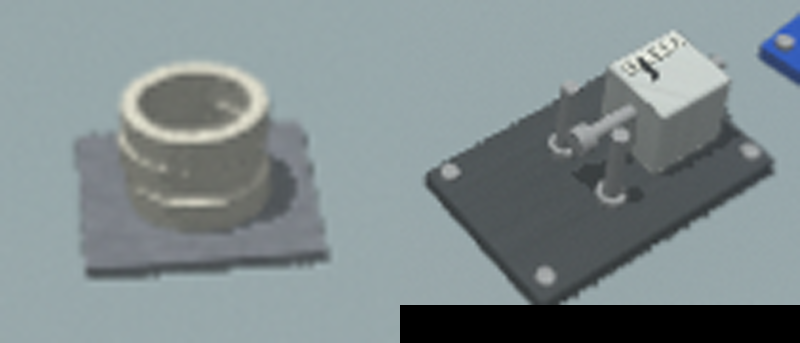

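Top view: the pile's top ring is at about (160,180) and the gauge's block, plunger and two posts are clear at about (333,165). Now I measure them.

Run:
```python
from h import *
c=read_camera("top"); s=read_camera("side")
for nm,cam,roi in(("top",c,(135,150,190,210)),("side",s,(205,120,265,180))):
    x0,y0,x1,y1=roi
    im=cam["img"][y0:y1,x0:x1].astype(int)
    b,g,r=im[...,0],im[...,1],im[...,2]
    w=((r-b)>8)&(r>(175 if nm=="top" else 150))
    m=w.astype(np.uint8)
    print(nm,m.sum())
    cs,_=cv2.findContours(m,cv2.RETR_EXTERNAL,cv2.CHAIN_APPROX_NONE)
    k=max(cs,key=cv2.contourArea).reshape(-1,2)+[x0,y0]
    P=onz(cam,k,0.062)
    e=cv2.fitEllipse((P[:,:2]*1000).astype(np.float32)); print(e)
    cv2.imwrite(f"pics/m{nm}.png",cv2.resize(m*255,None,fx=5,fy=5))
# gauge
for nm,cam,roi in(("top",c,(308,142,362,212)),("side",s,(284,238,382,312))):
    x0,y0,x1,y1=roi
    g=cam["img"][y0:y1,x0:x1].max(2)
    m=(g<95).astype(np.uint8)
    m=cv2.morphologyEx(m,cv2.MORPH_OPEN,np.ones((2,2)))
    cs,_=cv2.findContours(m,cv2.RETR_EXTERNAL,cv2.CHAIN_APPROX_NONE)
    k=max(cs,key=cv2.contourArea).reshape(-1,2)+[x0,y0]
    P=onz(cam,k,0.012)[:,:2]*1000
    rr=cv2.minAreaRect(P.astype(np.float32)); print(nm,rr,cv2.boxPoints(rr).round(1).tolist())
# post tops guesses from crops
k=400/70
tp=[[300+580/k,140+214/k],[300+656/k-0,140+203/k]]
tp=[[300+(u-400)/k,140+v/k] for u,v in((580,214),(656,203))]
k2=400/105
sp=[[280+(u-400)/k2,235+v/k2] for u,v in((568,88),(621,135))]
print(onz(c,tp,.064)[:,:2]*1000,onz(s,sp,.064)[:,:2]*1000)
# plate bolts
tb=[[300+(u-400)/k,140+v/k] for u,v in((492,95),(549,356),(697,331))]
print(onz(c,tb,.013)[:,:2]*1000)
```

```text
top 96
((575.0115356445312, 259.34796142578125), (64.88192749023438, 66.60206604003906), 67.70807647705078)
side 144
((576.4237670898438, 257.9395751953125), (67.84782409667969, 69.533203125), 74.67815399169922)
top ((578.93994140625, -258.18194580078125), (163.9934844970703, 101.44384002685547), 8.8801851272583) [[490.1000061035156, -220.6999969482422], [505.79998779296875, -321.0], [667.7999877929688, -295.6000061035156], [652.0999755859375, -195.39999389648438]]
side ((582.3145141601562, -264.0231018066406), (165.99176025390625, 103.78829956054688), 8.793455123901367) [[492.3999938964844, -225.39999389648438], [508.20001220703125, -328.0], [672.2999877929688, -302.6000061035156], [656.4000244140625, -200.10000610351562]]
[[ 570.77789519 -240.03244658]
 [ 575.82817694 -279.44368478]] [[ 569.90959252 -240.50434445]
 [ 577.74682563 -279.31744267]]
[[ 648.6665325  -207.99279539]
 [ 506.24291181 -230.53332987]
 [ 517.95460362 -310.07802529]]
```

```bash
cat >> h.py <<'E'
def tool():
    s=sensors.state(); M=R.from_rotvec(s["ee_rot"]).as_matrix(); return s,np.array(s["eef_pos"]),M
def plan(p,yaw,flip=1):
    """target TCP p (m), jaw x dir yaw (rad world), pointing down; prints normalised tool-frame shift & turn"""
    s,p0,M=tool()
    x=np.array([np.cos(yaw),np.sin(yaw),0]); y=np.array([0,0,-1.]); T=np.c_[x,y,np.cross(x,y)]
    print("t",s["time_s"],"tcp",p0.round(4),"F",np.round(s["force"],1),"op",round(s["opening"],4))
    print("shift",(M.T@(np.array(p)-p0)/.12).round(3),"turn",(R.from_matrix(M.T@T).as_rotvec()/np.pi).round(4))
E
python3 - <<'E'
from h import *
s,p,M=tool();print(M.round(3))
print(np.degrees(np.arctan2(M[1,0],M[0,0])))
g=np.radians(9.0)
u=np.array([np.cos(g),np.sin(g)])
pt=np.array([.5757,.2586])-.0325*u
for y in(g,g+np.pi): print(pt); plan([*pt,.12],y)
E
```

```text
[[ 0.402 -0.    -0.916]
 [ 0.916 -0.     0.402]
 [-0.001 -1.     0.   ]]
66.29207193811816
[0.54360013 0.25351588]
t 0.35 tcp [0.2512 0.5721 0.2082] F [ 0.2 -0.1  0.3] op 0.0855
shift [-1.451  0.735 -3.298] turn [ 1.000e-04  3.183e-01 -2.000e-04]
[0.54360013 0.25351588]
t 0.35 tcp [0.2512 0.5721 0.2082] F [ 0.2 -0.1  0.3] op 0.0855
shift [-1.451  0.735 -3.298] turn [-2.000e-04 -6.817e-01 -1.000e-04]
```

```bash
python3 -m jog '[[[-0.5,0,-1],[0,0.318,0]],[[-0.5,0,-1],[0,0.318,0]],[[-0.5,0,-1],[0,0.318,0]],[[-0.5,0,-1],[0,0.318,0]],[[-0.5,0,-1],[0,0.318,0]],[[-0.5,0,-1],[0,0.318,0]],[[-0.5,0,-1],[0,0.318,0]],[[-0.5,0,-1],[0,0.318,0]]]' 0.47
python3 - <<'E'
from h import *
plan([.5436,.2535,.14],np.radians(9.))
E
```

```text
time_s: 1.15
eef_pos: [0.3371, 0.469, 0.2085]
ee_rot: [-1.567, -0.124, 0.124]
force: [-0.3, 0.5, 0.4]
opening: 0.0402
t 1.15 tcp [0.3371 0.469  0.2085] F [-0.3  0.5  0.4] op 0.0402
shift [ 1.417  0.571 -2.044] turn [-0.      0.0003  0.    ]
```

```bash
python3 -m jog '[[[0.35,0,-0.35],[0,0,0]],[[0.7,0,-0.7],[0,0,0]],[[0.7,0,-1],[0,0,0]],[[0.7,0,-1],[0,0,0]],[[0.7,0,-1],[0,0,0]]]'
python3 -m jog '[[[0.3,0,-0.4],[0,0,0]],[[0.6,0.2,-0.8],[0,0,0]],[[0.717,0.4,-1],[0,0,0]],[[0.717,0.57,-1.0],[0,0,0]],[[0.717,0.57,-1.0],[0,0,0]],[[0.717,0.57,-1.0],[0,0,0]]]'
python3 - <<'E'
from h import *
plan([.5436,.2535,.14],np.radians(9.))
c=read_camera("wrist");cv2.imwrite("pics/w1.png",c["img"])
print(proj(c,[.5757,.2586,.062]))
E
```

```text
time_s: 1.65
eef_pos: [0.4394, 0.363, 0.2085]
ee_rot: [-1.567, -0.123, 0.124]
force: [0.3, -0.4, -0.1]
opening: 0.04
time_s: 2.25
eef_pos: [0.5418, 0.26, 0.1399]
ee_rot: [-1.567, -0.125, 0.127]
force: [0.5, 0.6, 0.5]
opening: 0.0407
t 2.25 tcp [0.5418 0.26   0.1399] F [0.5 0.6 0.5] op 0.0407
shift [ 0.006 -0.    -0.056] turn [-0.0001  0.001  -0.0004]
[[289.29399851 195.32601091]]
```

View pics/w1.png

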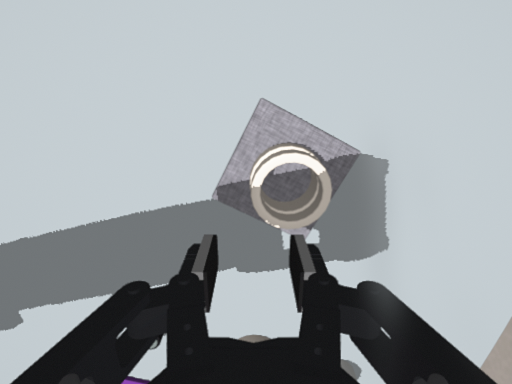

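Run:
```python
from h import *
c=read_camera("wrist")
im=c["img"].copy()
a=np.linspace(0,2*np.pi,90)
for z,r in((.062,.037),(.062,.028)):
    for p in proj(c,np.c_[.5757+r*np.cos(a),.2586+r*np.sin(a),0*a+z]): im[int(round(p[1])),int(round(p[0]))]=(0,0,255)
cv2.imwrite("pics/w2.png",cv2.resize(im[130:250,230:350],None,fx=5,fy=5,interpolation=cv2.INTER_NEAREST))
```

```text
(no output)
```

View pics/w2.png

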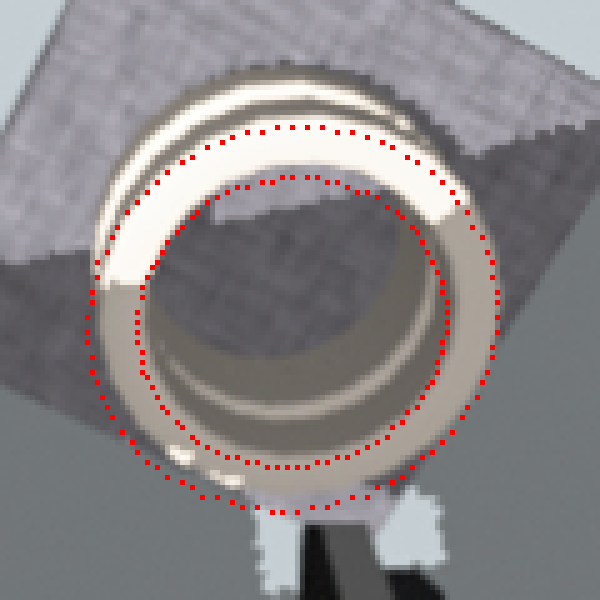

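Run:
```python
from h import *
c=read_camera("wrist")
s,p,M=tool()
px=np.array([[98,290],[500,300],[300,112],[285,490]])/5+[230,130]
P=onz(c,px,.062);print(P.round(4), (P[0]+P[1])/2,(P[2]+P[3])/2)
print(R.from_rotvec(c["rotation"]).as_matrix().round(2),c["xyz"])
# pads: inner faces pixel
print(proj(c,[p+M@np.array(v) for v in([.02,0,0],[-.02,0,0],[.02,-.005,0],[-.02,-.005,0])]), M.round(3))
```

```text
[[0.5408 0.2597 0.062 ]
 [0.6131 0.2695 0.062 ]
 [0.5702 0.2975 0.062 ]
 [0.582  0.2257 0.062 ]] [0.57690945 0.26458183 0.062     ] [0.57610184 0.26160826 0.062     ]
[[ 0.99  0.15  0.05]
 [ 0.16 -0.93 -0.32]
 [ 0.    0.33 -0.94]] [0.52977962 0.34393206 0.30744289]
[[283.54426331 228.4763391 ]
 [220.84436618 228.39658523]
 [284.32829592 232.16859465]
 [219.99178405 232.08566561]] [[ 0.987  0.003 -0.16 ]
 [ 0.16   0.001  0.987]
 [ 0.003 -1.     0.001]]
```

```bash
python3 -m jog '[[[0.012,0.3,-0.042],[0,0,0]],[[0.012,0.5,-0.042],[0,0,0]],[[0.012,0.65,-0.042],[0,0,0]],[[0.012,0.74,-0.042],[0,0,0]],[[0.012,0.78,-0.042],[0,0,0]],[[0.012,0.78,-0.042],[0,0,0]]]'
python3 - <<'E'
from h import *
plan([.5442,.2549,.046],np.radians(9.))
c=read_camera("wrist");cv2.imwrite("pics/w3.png",c["img"])
c=read_camera("side");crop(c,190,90,290,190,"pics/s3.png",6)
E
```

```text
time_s: 3.0
eef_pos: [0.5451, 0.2546, 0.0471]
ee_rot: [-1.567, -0.125, 0.124]
force: [-1.3, 0.0, -0.5]
opening: 0.0406
t 3.0 tcp [0.5451 0.2546 0.0471] F [-1.3  0.  -0.5] op 0.0406
shift [-0.007  0.009  0.004] turn [-0.      0.0005  0.0002]
```

View pics/w3.png

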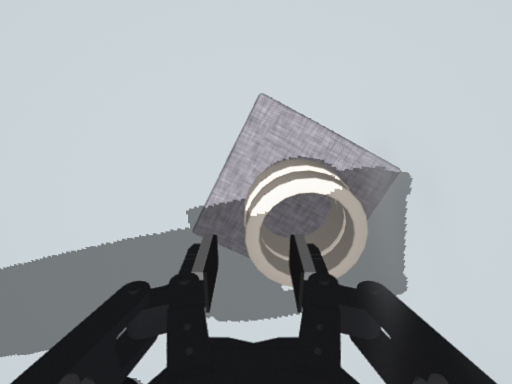

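View pics/s3.png

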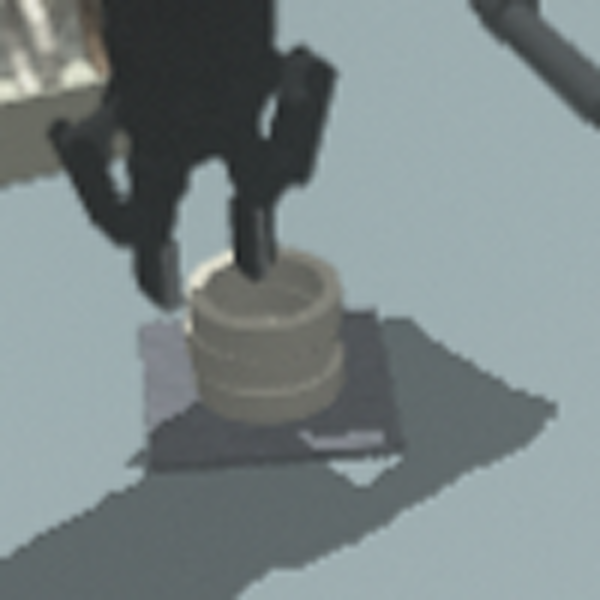

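Run:
```python
from h import *
c=read_camera("wrist"); crop(c,180,150,380,300,"pics/w4.png",4)
s,p,M=tool()
im=c["img"]
print(proj(c,[p+M@np.array(v) for v in([.02,-.006,-.011],[.02,-.006,.011],[-.02,-.006,-.011],[-.02,-.006,.011])]).round(1))
P=onz(c,[[245,226],[367,226],[306,178],[306,288]],.062); print(P.round(4)); print(((P-p)@M).round(4))
```

```text
[[283.6 248.3]
 [285.  216.6]
 [220.4 248.2]
 [219.  216.6]]
[[0.5406 0.2624 0.062 ]
 [0.6116 0.2735 0.062 ]
 [0.5693 0.2966 0.062 ]
 [0.5856 0.2249 0.062 ]]
[[-0.004  -0.0139  0.0086]
 [ 0.0678 -0.0137  0.0084]
 [ 0.0298 -0.0138  0.0379]
 [ 0.0345 -0.0138 -0.0355]]
```

View pics/w4.png

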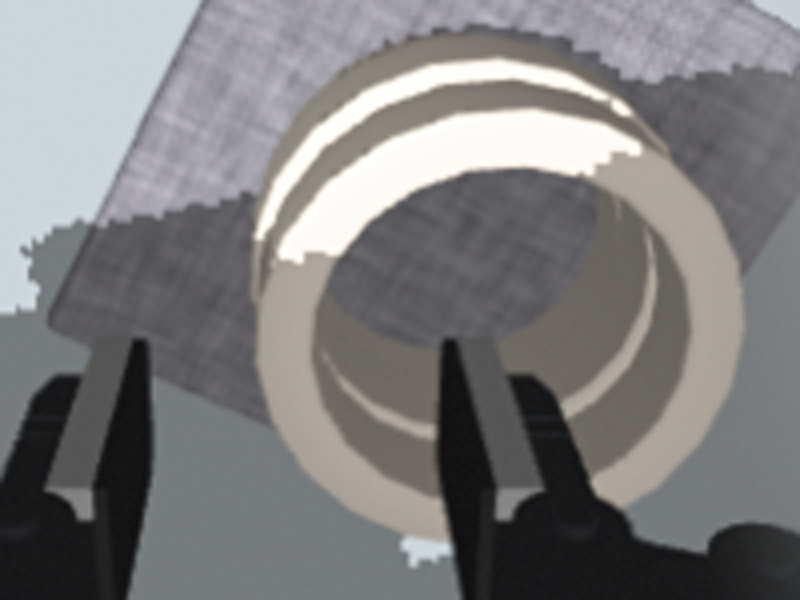

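Run:
```python
from h import *
c=read_camera("side"); w=read_camera("wrist")
s,p,M=tool()
for y in(0,-.006,-.012,-.018,-.024):
    print(y,proj(c,[p+M@np.array(v) for v in([.024,y,0],[-.024,y,0])]).round(1).tolist(),proj(w,[p+M@np.array(v) for v in([.0203,y,.011],[-.0203,y,0.011],[.0203,y,-.011])]).round(1).tolist())
```

```text
0 [[231.5, 142.4], [216.9, 147.7]] [[284.1, 212.5], [219.3, 212.4], [282.9, 243.3]]
-0.006 [[231.4, 140.6], [216.8, 145.9]] [[285.1, 216.5], [218.2, 216.4], [283.8, 248.1]]
-0.012 [[231.3, 138.8], [216.6, 144.1]] [[286.2, 220.8], [217.1, 220.7], [284.7, 253.2]]
-0.018 [[231.2, 137.0], [216.5, 142.3]] [[287.3, 225.4], [215.8, 225.3], [285.8, 258.6]]
-0.024 [[231.1, 135.2], [216.3, 140.5]] [[288.5, 230.3], [214.5, 230.2], [286.9, 264.4]]
```

```bash
python3 -m jog '[[[0,0,0],[0,0,0]],[[0,0,0],[0,0,0]],[[0,0,0],[0,0,0]]]' 0.27
python3 - <<'E'
from h import *
w=read_camera("wrist"); crop(w,180,150,380,300,"pics/w5.png",4)
c=read_camera("side");crop(c,190,90,290,190,"pics/s5.png",6)
s,p,M=tool();o=s["opening"]/2
for y in(0,-.006,-.012,-.018,-.024):
    print(y,proj(c,[p+M@np.array(v) for v in([o+.004,y,0],[-o-.004,y,0])]).round(1).tolist(),((proj(w,[p+M@np.array(v) for v in([o,y,.011],[-o,y,0.011])])-[180,150])*4).round(0).tolist())
E
```

```text
time_s: 3.55
eef_pos: [0.545, 0.254, 0.0466]
ee_rot: [-1.567, -0.124, 0.124]
force: [0.1, -0.2, -0.5]
opening: 0.0228
0 [[228.8, 143.8], [219.3, 147.3]] [[361.0, 249.0], [213.0, 249.0]]
-0.006 [[228.7, 142.0], [219.2, 145.5]] [[363.0, 266.0], [211.0, 265.0]]
-0.012 [[228.6, 140.3], [219.0, 143.7]] [[366.0, 283.0], [208.0, 283.0]]
-0.018 [[228.5, 138.5], [218.9, 141.9]] [[368.0, 301.0], [205.0, 301.0]]
-0.024 [[228.4, 136.7], [218.7, 140.1]] [[371.0, 321.0], [202.0, 321.0]]
```

View pics/w5.png

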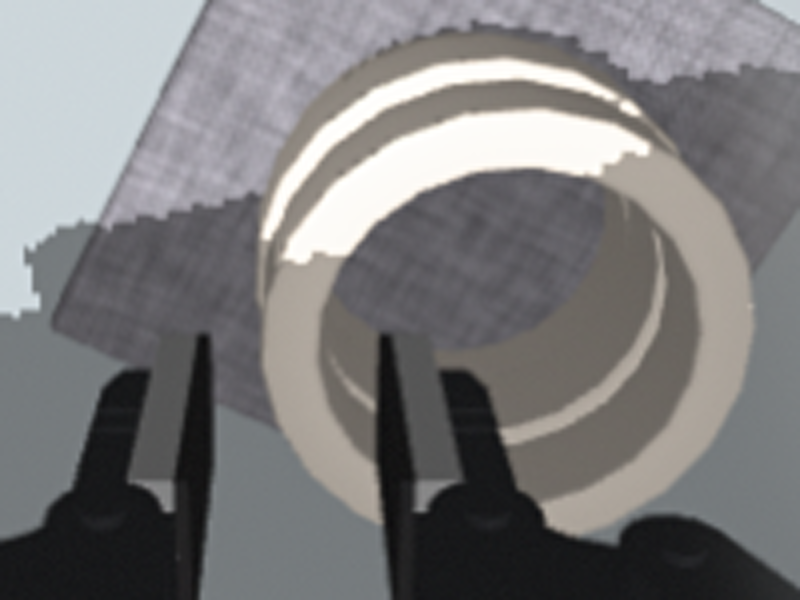

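View pics/s5.png

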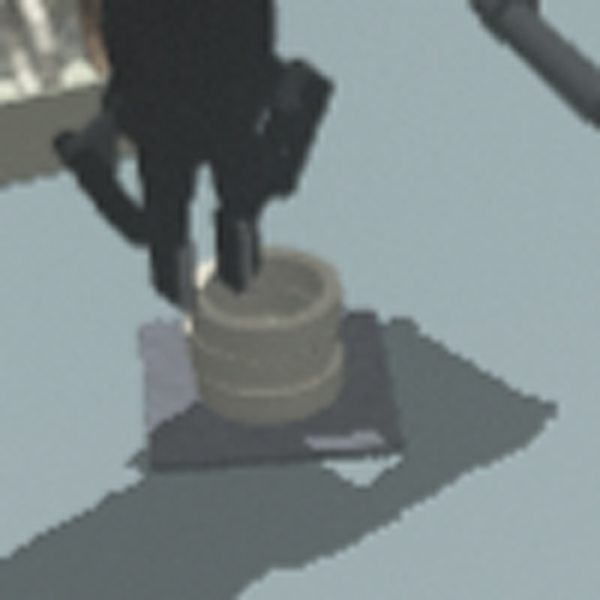

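```bash
python3 -m jog '[[[0,0.05,0],[0,0,0]],[[0,0.1,0],[0,0,0]],[[0,0.11,0],[0,0,0]],[[0,0.11,0],[0,0,0]]]'
python3 - <<'E'
from h import *
w=read_camera("wrist"); crop(w,180,150,380,300,"pics/w6.png",4)
c=read_camera("side");crop(c,190,90,290,190,"pics/s6.png",6)
E
```

```text
time_s: 4.05
eef_pos: [0.5443, 0.2538, 0.0324]
ee_rot: [-1.568, -0.123, 0.125]
force: [0.4, 0.4, 0.4]
opening: 0.0234
```

View pics/w6.png

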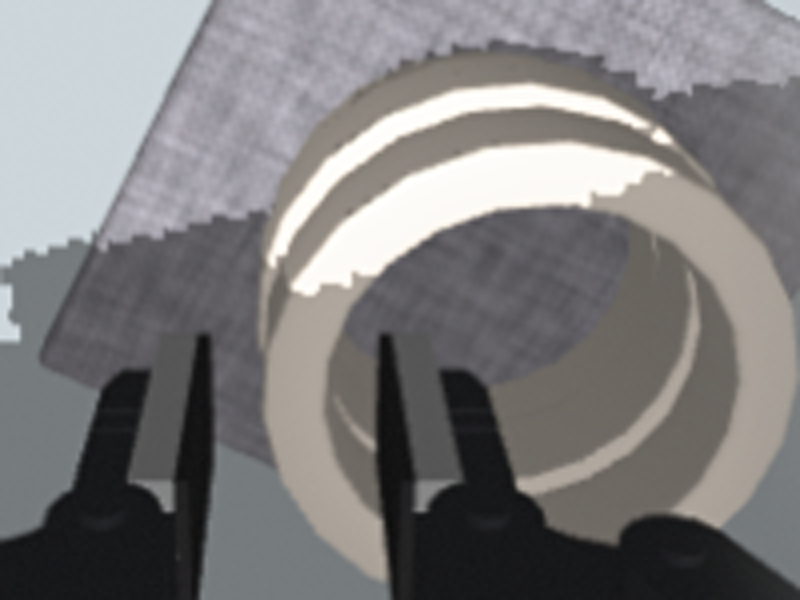

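View pics/s6.png

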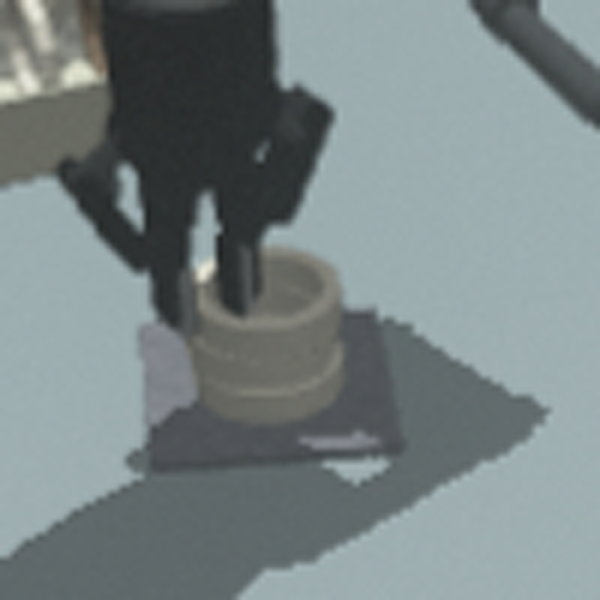

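```bash
python3 -m jog '[[[0,0,0],[0,0,0]],[[0,0,0],[0,0,0]],[[0,0,0],[0,0,0]],[[0,0,0],[0,0,0]],[[0,0,0],[0,0,0]]]' 0
python3 - <<'E'
from h import *
w=read_camera("wrist"); crop(w,180,150,380,300,"pics/w7.png",4)
print(tool()[:2])
E
```

```text
time_s: 4.65
eef_pos: [0.5452, 0.2541, 0.0337]
ee_rot: [-1.567, -0.124, 0.124]
force: [0.1, -1.1, 0.6]
opening: 0.0072
({'time_s': 4.7, 'q': array([3.12535845e-01, 1.65789070e-01, 1.79919699e+00, 5.08529847e-05,
       1.17595885e+00, 1.54528771e-01]), 'qd': array([ 0.0007705 ,  0.00065633, -0.00137621,  0.00017353, -0.00113959,
       -0.00066939]), 'tau': array([-1.24124978e-01, -3.87999916e+01, -3.16016364e+01, -6.10015914e-02,
        7.31886699e-03,  9.21813509e-03]), 'eef_pos': array([0.54519966, 0.25416048, 0.03365457]), 'ee_rot': array([-1.56703789, -0.12454331,  0.12356971]), 'force': array([0.84998419, 0.69385815, 0.82986439]), 'moment': array([ 0.02501444,  0.00821937, -0.03235535]), 'opening': 0.00685460209929196}, array([0.54519966, 0.25416048, 0.03365457]))
```

View pics/w7.png

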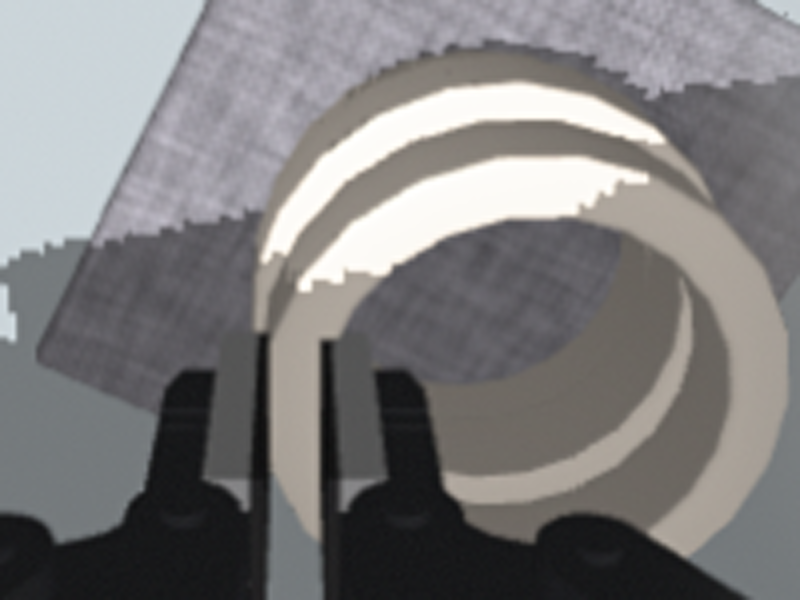

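```bash
python3 -m jog '[[[0,-0.03,0],[0,0,0]],[[0,-0.1,0],[0,0,0]],[[0,-0.2,0],[0,0,0]],[[0,-0.4,0],[0,0,0]],[[0,-0.6,0],[0,0,0]],[[0,-0.8,0],[0,0,0]],[[0,-0.8,0],[0,0,0]]]'
python3 - <<'E'
from h import *
w=read_camera("wrist"); cv2.imwrite("pics/w8.png",w["img"])
c=read_camera("side");crop(c,170,60,290,180,"pics/s8.png",5)
E
```

```text
time_s: 5.4
eef_pos: [0.548, 0.255, 0.135]
ee_rot: [-1.565, -0.131, 0.117]
force: [1.0, 0.1, -0.2]
opening: 0.0066
```

View pics/w8.png

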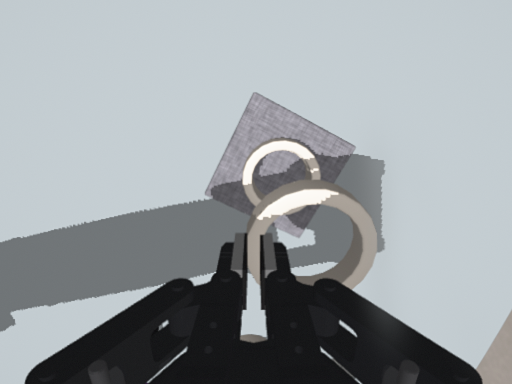

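View pics/s8.png

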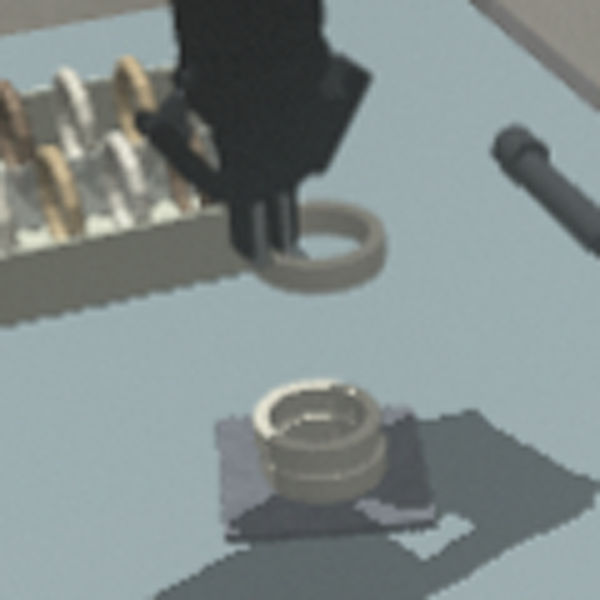

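Ring is lifted, and the two under it stay on the pad: side crop shows them at (320,440). Now I move over to the gauge.

```bash
python3 -m jog '[[[-0.05,-0.05,-0.15],[0,0,0]],[[-0.05,-0.1,-0.4],[0,0,0]],[[-0.05,-0.1,-0.7],[0,0,0]],[[-0.05,-0.1,-1],[0,0,0]]]'
python3 -m jog '[[[0,0,-0.3],[0,0,0]],[[0,0,-0.6],[0,0,0]],[[0,0,-0.9],[0,0,0]],[[0,0,-1],[0,0,0]]]'
python3 -m jog '[[[0,0,-0.3],[0,0,0]],[[0,0,-0.6],[0,0,0]],[[0,0,-0.9],[0,0,0]],[[0,0,-1],[0,0,0]]]'
python3 -m jog '[[[0,0,-0.3],[0,0,0]],[[0,0,-0.6],[0,0,0]],[[0,0,-0.8],[0,0,0]],[[0,0,-0.9],[0,0,0]],[[0,0,-0.9],[0,0,0]]]'
python3 - <<'E'
from h import *
g=np.radians(8.9);u=np.array([np.cos(g),np.sin(g)])
H=np.array([.5355,-.266]);t=H-(.0325+.035)*u
plan([*t,.11],g)
E
```

```text
time_s: 5.9
eef_pos: [0.5567, 0.1326, 0.1399]
ee_rot: [-1.568, -0.122, 0.127]
force: [1.3, -0.6, -1.2]
opening: 0.0064
time_s: 6.3
eef_pos: [0.5756, 0.0124, 0.1397]
ee_rot: [-1.568, -0.119, 0.124]
force: [0.6, 0.8, 0.1]
opening: 0.0066
time_s: 6.7
eef_pos: [0.5948, -0.1052, 0.1401]
ee_rot: [-1.567, -0.12, 0.123]
force: [-0.1, 0.5, -0.3]
opening: 0.0068
time_s: 7.2
eef_pos: [0.6122, -0.2095, 0.1405]
ee_rot: [-1.566, -0.122, 0.124]
force: [-0.1, 0.7, -0.6]
opening: 0.0062
t 7.2 tcp [ 0.6122 -0.2095  0.1405] F [-0.1  0.7 -0.6] op 0.0062
shift [-1.267  0.255 -0.365] turn [-0.0004  0.0004 -0.0003]
```

```bash
python3 -m jog '[[[-0.35,0,-0.1],[0,0,0]],[[-0.7,0,-0.25],[0,0,0]],[[-1,0,-0.36],[0,0,0]],[[-1,0,-0.36],[0,0,0]]]'
python3 -m jog '[[[-0.2,0,0],[0,0,0]],[[-0.27,0,0],[0,0,0]],[[-0.27,0,0],[0,0,0]],[[-0.27,0,0],[0,0,0]]]'
python3 - <<'E'
from h import *
w=read_camera("wrist"); cv2.imwrite("pics/w9.png",w["img"])
c=read_camera("top");crop(c,295,130,375,210,"pics/t9.png",7)
c=read_camera("side");crop(c,250,180,400,330,"pics/s9.png",4)
s,p,M=tool();print(p,M.round(3))
E
```

```text
time_s: 7.6
eef_pos: [0.4978, -0.2703, 0.1405]
ee_rot: [-1.566, -0.121, 0.124]
force: [-0.1, 0.9, -2.0]
opening: 0.0067
time_s: 8.0
eef_pos: [0.4697, -0.275, 0.1414]
ee_rot: [-1.567, -0.125, 0.124]
force: [0.3, -0.5, -0.7]
opening: 0.0068
[ 0.46974469 -0.27531407  0.14137494] [[ 0.987  0.    -0.158]
 [ 0.158  0.     0.987]
 [ 0.    -1.     0.   ]]
```

View pics/w9.png

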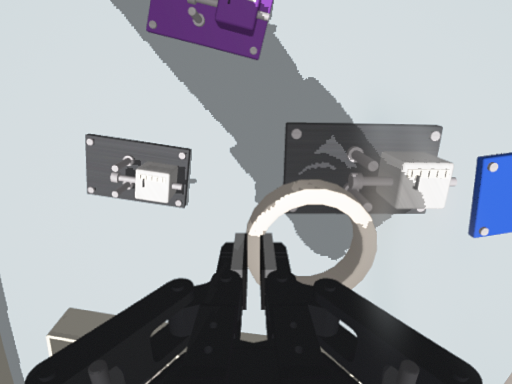

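View pics/t9.png

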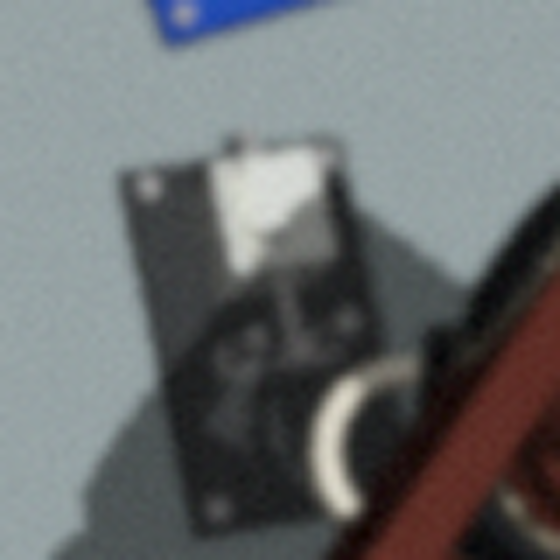

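View pics/s9.png

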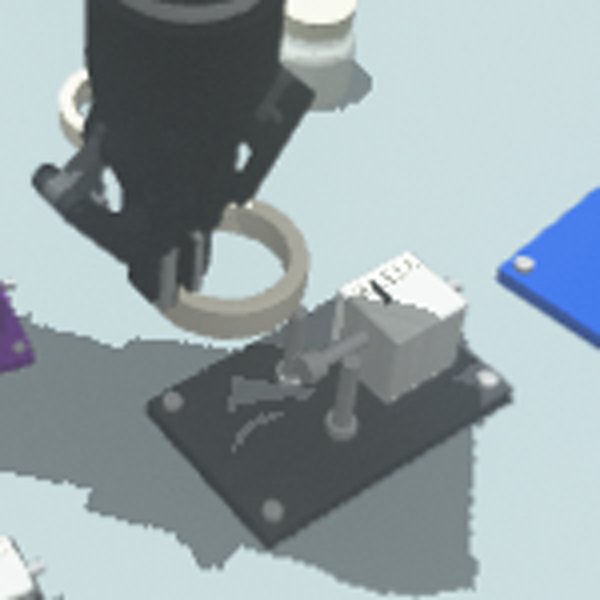

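```bash
cat > ov.py <<'E'
from h import *
def overlay(name,out,roi,k,cx=.0325,cz=0.,H=(.5355,-.266),g=8.9,ytop=-.0283):
    c=read_camera(name); s,p,M=tool(); x0,y0,x1,y1=roi
    im=cv2.resize(c["img"][y0:y1,x0:x1],None,fx=k,fy=k,interpolation=cv2.INTER_CUBIC)
    a=np.linspace(0,2*np.pi,120)
    def dots(P,col):
        for q in proj(c,P):
            q=((q+.5-[x0,y0])*k-.5).round().astype(int); cv2.circle(im,tuple(int(v) for v in q),1,col,-1)
    for r,y in((.037,ytop),(.028,ytop),(.037,ytop+.018)):
        dots([p+M@np.array([cx+r*np.cos(t),y,cz+r*np.sin(t)]) for t in a],(0,0,255))
    G=R.from_euler("z",g,degrees=True).as_matrix(); o=np.array([*H,0])
    t=np.linspace(0,1,80)
    gp=lambda x,y,z:o+G@np.array([x,y,z])
    C=[(-.035,-.05),(.13,-.05),(.13,.05),(-.035,.05)]
    for i in range(4):
        A,B=np.array(C[i]),np.array(C[(i+1)%4])
        dots([gp(*(A+(B-A)*v),.012) for v in t],(0,255,255))
    for yy in(.02,-.02): dots([gp(.037+.005*np.cos(v),yy+.005*np.sin(v),.064) for v in a],(0,255,0))
    C=[(.065,-.023),(.115,-.023),(.115,.023),(.065,.023)]
    for i in range(4):
        A,B=np.array(C[i]),np.array(C[(i+1)%4])
        dots([gp(*(A+(B-A)*v),.062) for v in t],(255,0,255))
    dots([gp(.025,.008*np.cos(v),.045+.008*np.sin(v)) for v in a],(255,128,0))
    cv2.imwrite(out,im)
E
python3 - <<'E'
from ov import *
overlay("wrist","pics/o1.png",(230,110,470,310),3)
overlay("side","pics/o2.png",(260,220,390,325),6)
overlay("top","pics/o3.png",(300,140,370,210),8)
E
```

View pics/o1.png

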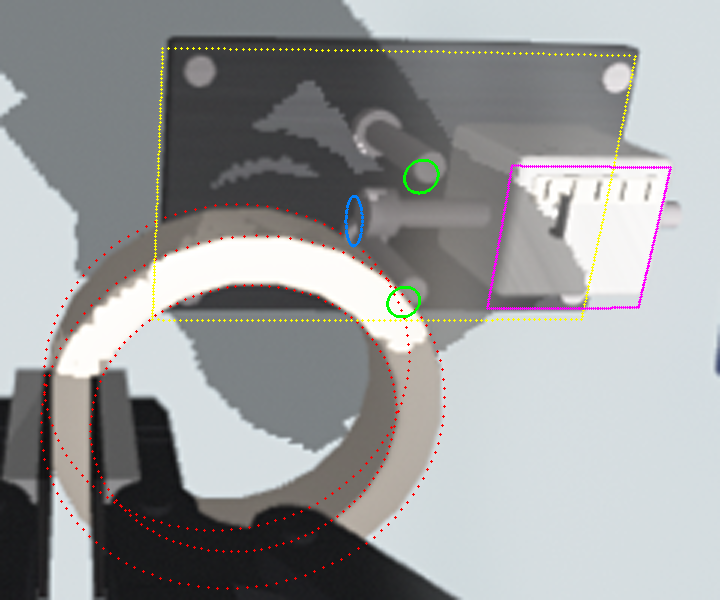

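View pics/o2.png

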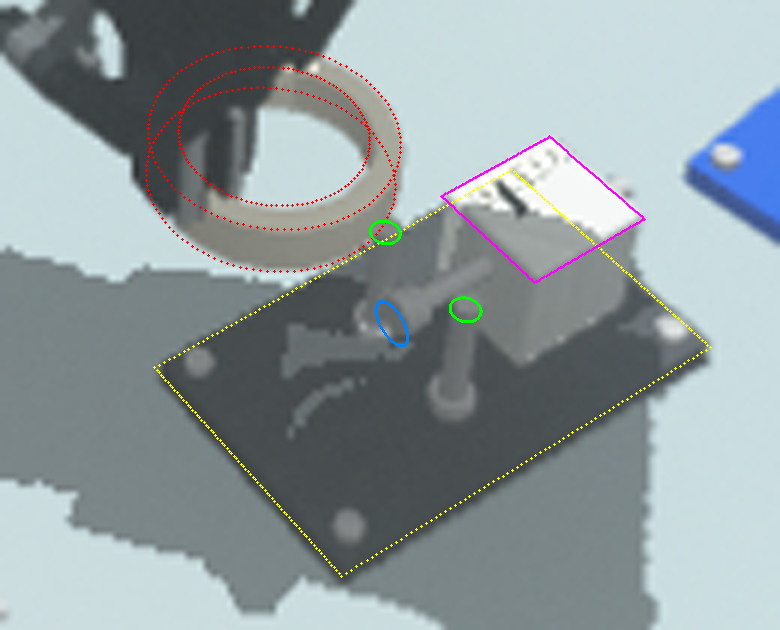

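View pics/o3.png

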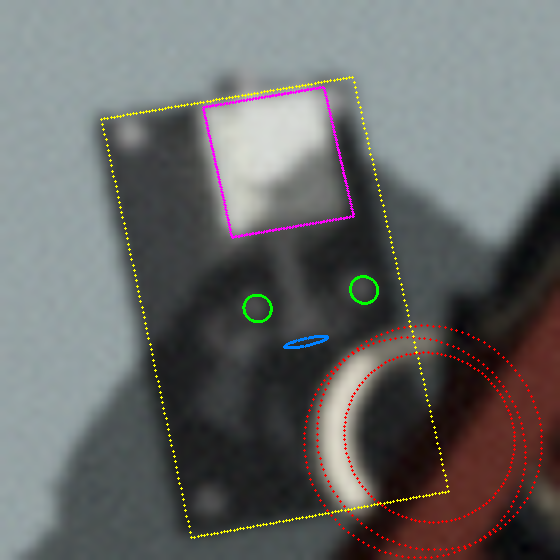

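Run:
```python
from h import *
c=read_camera("wrist");crop(c,320,130,420,230,"pics/z1.png",6)
c=read_camera("side");crop(c,300,245,360,305,"pics/z2.png",10)
```

```text
(no output)
```

View pics/z1.png

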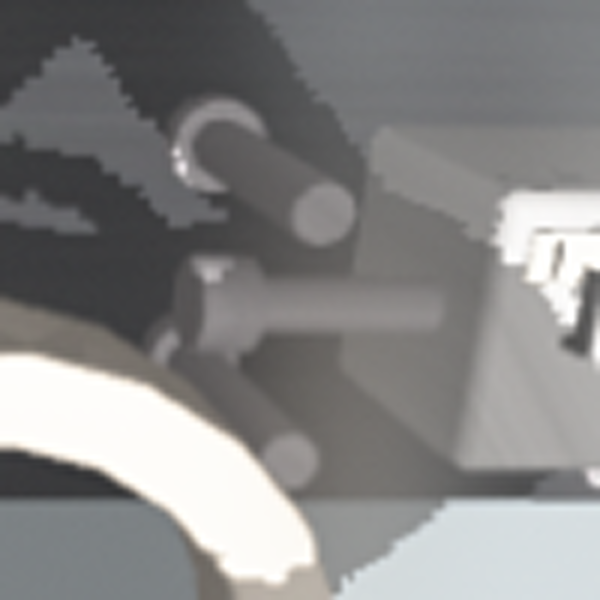

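View pics/z2.png

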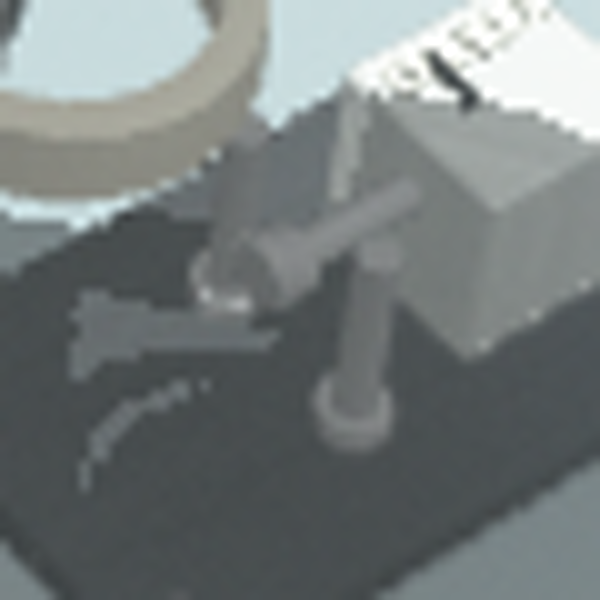

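Run:
```python
from h import *
c=read_camera("wrist");s=read_camera("side")
W=(np.array([[323,214],[291,460],[193,305]])+.5)/6+[320,130]-.5
S=(np.array([[248,130],[380,250],[245,272]])+.5)/10+[300,245]-.5
ow,dw=ray(c,W);os_,ds=ray(s,S)
for i,n in enumerate(["post+","post-","button"]):
    A=np.c_[dw[i],-ds[i]];t=np.linalg.lstsq(A,os_-ow,rcond=None)[0]
    a=ow+t[0]*dw[i];b=os_+t[1]*ds[i];print(n,((a+b)/2).round(4),"gap",np.linalg.norm(a-b).round(4))
pw=onz(c,W[:2],.064)[:,:2];ps=onz(s,S[:2],.064)[:,:2];print(pw,ps)
print(onz(c,W[2:],.045),onz(s,S[2:],.045))
g=np.radians(8.9);u=np.array([np.cos(g),np.sin(g)])
for q in(pw,ps):
    d=q[0]-q[1];print("H",q.mean(0)-.037*u,"ang",np.degrees(np.arctan2(-d[0],d[1])),np.linalg.norm(d))
```

```text
post+ [ 0.5719 -0.2381  0.062 ] gap 0.0007
post- [ 0.5782 -0.2764  0.0629] gap 0.0011
button [ 0.5614 -0.2585  0.0464] gap 0.0018
[[ 0.57055415 -0.23762032]
 [ 0.57703681 -0.27595266]] [[ 0.57114144 -0.23946184]
 [ 0.5781552  -0.27704794]]
[[ 0.5629238  -0.25909915  0.045     ]] [[ 0.56113033 -0.2577378   0.045     ]]
H [ 0.53724096 -0.26251077] ang 9.598880910213204 0.03887663174528172
H [ 0.5380938  -0.26397917] ang 10.570117237618149 0.03823489692594366
```

Wrist zoom: post tops are at (373,165) and (368,206), and the button face at (351,181). Two views triangulate home to about (0.537,-0.2635), with the gauge x axis at about 9°. The ring sits level and centred in the fingers.

Run:
```python
from h import *
g=np.radians(9.0);u=np.array([np.cos(g),np.sin(g)])
H=np.array([.5372,-.2635]);t=H-(.0325+.032)*u
plan([*t,.0257],g)
```

```text
t 8.5 tcp [ 0.469  -0.2757  0.1413] F [-0.2  0.7 -1.6] op 0.0069
shift [0.04  0.963 0.011] turn [-0.      0.0003 -0.    ]
```

```bash
python3 -m jog '[[[0.04,0.2,0.01],[0,0,0]],[[0.04,0.45,0.01],[0,0,0]],[[0.04,0.65,0.01],[0,0,0]],[[0.04,0.8,0.01],[0,0,0]],[[0.04,0.9,0.01],[0,0,0]],[[0.04,0.96,0.01],[0,0,0]],[[0.04,0.96,0.01],[0,0,0]],[[0.04,0.96,0.01],[0,0,0]]]'
python3 - <<'E'
from ov import *
overlay("wrist","pics/p1.png",(230,110,470,310),3,H=(.5372,-.2635),g=9)
overlay("side","pics/p2.png",(260,220,390,325),6,H=(.5372,-.2635),g=9)
g=np.radians(9.0);u=np.array([np.cos(g),np.sin(g)])
plan([*(np.array([.5372,-.2635])-.0325*u),.0257],g)
E
```

```text
time_s: 9.3
eef_pos: [0.4741, -0.2743, 0.027]
ee_rot: [-1.568, -0.125, 0.123]
force: [-0.1, 0.5, -0.0]
opening: 0.0063
t 9.4 tcp [ 0.4743 -0.2744  0.0274] F [-0.3  0.7 -0.4] op 0.0066
shift [0.261 0.015 0.008] turn [0.0005 0.0003 0.0005]
```

View pics/p1.png

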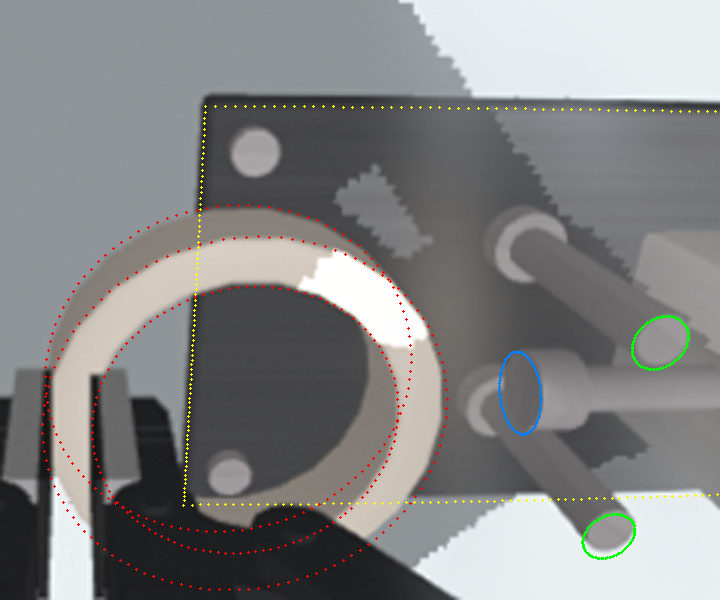

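View pics/p2.png

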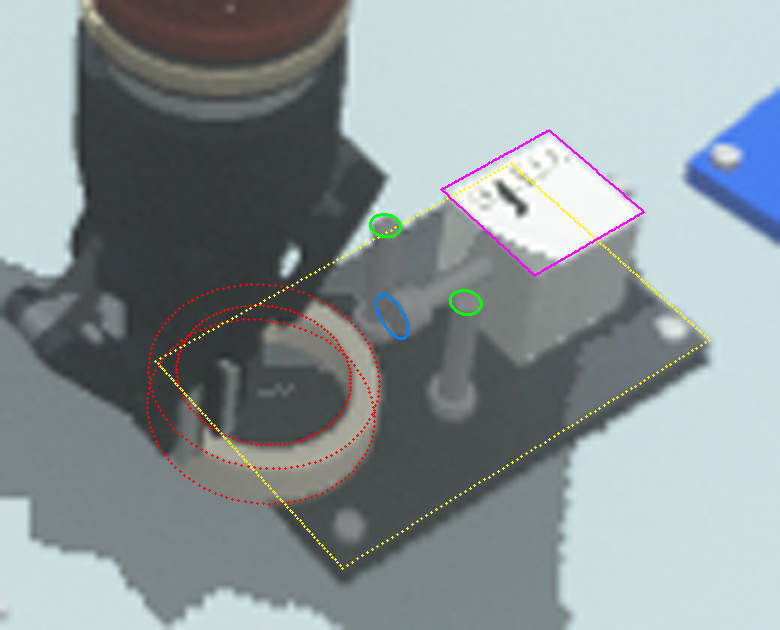

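```bash
python3 -m jog '[[[0.04,0.01,0.004],[0,0,0]],[[0.08,0.012,0.004],[0,0,0]],[[0.11,0.012,0.004],[0,0,0]],[[0.14,0.012,0.004],[0,0,0]],[[0.14,0.012,0.004],[0,0,0]],[[0.14,0.012,0.004],[0,0,0]]]'
python3 -m jog '[[[0.01,0,0],[0,0,0]],[[0.02,0,0],[0,0,0]],[[0.03,0,0],[0,0,0]],[[0.04,0,0],[0,0,0]],[[0.04,0,0],[0,0,0]],[[0.04,0,0],[0,0,0]]]'
python3 -m jog '[[[0.01,0,0],[0,0,0]],[[0.02,0,0],[0,0,0]],[[0.03,0,0],[0,0,0]],[[0.03,0,0],[0,0,0]],[[0.03,0,0],[0,0,0]]]'
python3 - <<'E'
from ov import *
overlay("wrist","pics/q1.png",(230,110,470,310),3,H=(.5372,-.2635),g=9)
g=np.radians(9.0);u=np.array([np.cos(g),np.sin(g)])
plan([*(np.array([.5372,-.2635])-.0325*u),.0257],g)
print(sensors.state()["moment"])
E
```

```text
time_s: 10.0
eef_pos: [0.4901, -0.2706, 0.0246]
ee_rot: [-1.567, -0.124, 0.124]
force: [-0.4, -0.5, -0.9]
opening: 0.0064
time_s: 10.6
eef_pos: [0.4942, -0.2699, 0.0243]
ee_rot: [-1.567, -0.123, 0.125]
force: [-2.9, -1.3, -1.2]
opening: 0.0071
time_s: 11.1
eef_pos: [0.498, -0.2693, 0.0245]
ee_rot: [-1.567, -0.124, 0.125]
force: [-4.3, -0.2, -0.1]
opening: 0.0066
t 11.15 tcp [ 0.4981 -0.2693  0.0245] F [-5.4 -0.4 -0.7] op 0.0068
shift [ 0.059 -0.01  -0.004] turn [-0.0001  0.0003 -0.0002]
[-0.12304235  0.86425567 -0.03703073]
```

View pics/q1.png

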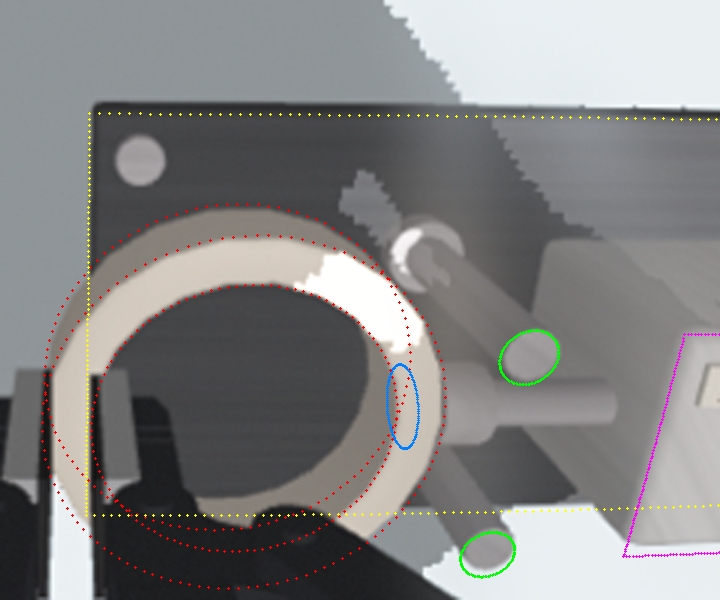

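```bash
python3 -m jog '[[[0.01,0,-0.002],[0,0,0]],[[0.02,0,-0.004],[0,0,0]],[[0.03,0,-0.004],[0,0,0]],[[0.035,0,-0.004],[0,0,0]],[[0.035,0,-0.004],[0,0,0]],[[0.035,0,-0.004],[0,0,0]]]'
python3 -m jog '[[[0.008,0,0],[0,0,0]],[[0.01,0,0],[0,0,0]],[[0.01,0,0],[0,0,0]],[[0.01,0,0],[0,0,0]]]'
python3 - <<'E'
from ov import *
overlay("wrist","pics/q2.png",(230,110,470,310),3,H=(.5372,-.2635),g=9)
g=np.radians(9.0);u=np.array([np.cos(g),np.sin(g)])
plan([*(np.array([.5372,-.2635])-.0325*u),.0257],g)
print(sensors.state()["moment"])
E
```

```text
time_s: 11.75
eef_pos: [0.5017, -0.2689, 0.0243]
ee_rot: [-1.566, -0.123, 0.126]
force: [-6.9, -1.4, -0.5]
opening: 0.0063
time_s: 12.15
eef_pos: [0.5028, -0.2687, 0.0242]
ee_rot: [-1.566, -0.122, 0.126]
force: [-6.3, -0.5, 0.6]
opening: 0.007
t 12.2 tcp [ 0.5027 -0.2687  0.0243] F [-6.8 -0.2 -1.4] op 0.0062
shift [ 0.02  -0.012 -0.002] turn [-0.0003  0.0003 -0.0007]
[-0.16140213  1.18798055  0.02635586]
```

View pics/q2.png

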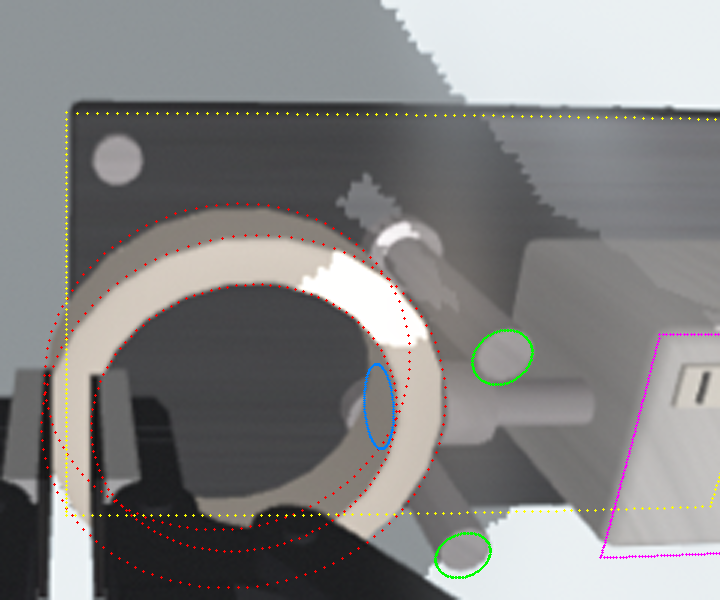

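```bash
for i in 1; do python3 -m jog '[[[0.01,0,0],[0,0,0]],[[0.01,0,0],[0,0,0]],[[0.01,0,0],[0,0,0]]]'; done
python3 -m jog '[[[0.01,0,0],[0,0,0]],[[0.01,0,0],[0,0,0]],[[0.01,0,0],[0,0,0]]]'
python3 - <<'E'
from plant import sensors
print(sensors.state()["moment"])
E
```

```text
time_s: 12.5
eef_pos: [0.5038, -0.2685, 0.0242]
ee_rot: [-1.566, -0.122, 0.126]
force: [-7.8, -1.2, -0.4]
opening: 0.0066
time_s: 12.8
eef_pos: [0.5048, -0.2683, 0.0241]
ee_rot: [-1.566, -0.122, 0.126]
force: [-7.9, -0.4, -0.3]
opening: 0.0068
[-0.15483696  1.3472032   0.04821399]
```

```bash
python3 -m jog '[[[0.008,0,0],[0,0,0]],[[0.008,0,0],[0,0,0]],[[0.008,0,0],[0,0,0]]]'
python3 -c "
from plant import sensors
print(sensors.state()['moment'])"
```

```text
time_s: 13.1
eef_pos: [0.5053, -0.2682, 0.024]
ee_rot: [-1.566, -0.121, 0.127]
force: [-9.4, -1.1, 0.2]
opening: 0.0068
[-0.20658997  1.49081822 -0.01917706]
```

```bash
python3 -m jog '[[[0.008,0,0],[0,0,0]],[[0.008,0,0],[0,0,0]],[[0.008,0,0],[0,0,0]]]'
python3 -c "
from plant import sensors
print(sensors.state()['moment'],sensors.state()['force'])"
```

```text
time_s: 13.4
eef_pos: [0.5053, -0.2681, 0.0237]
ee_rot: [-1.566, -0.12, 0.129]
force: [-11.4, -1.4, 1.2]
opening: 0.0066
[-0.27899031  1.94817684  0.01381231] [-11.4310512   -1.43022627   1.199473  ]
```

```bash
python3 -m jog '[[[0.008,0,0],[0,0,0]],[[0.008,0,0],[0,0,0]],[[0.008,0,0],[0,0,0]],[[0.008,0,0],[0,0,0]]]'
python3 - <<'E'
from ov import *
s=sensors.state();print(s['moment'],s['force'])
overlay("wrist","pics/r1.png",(230,110,470,310),3,H=(.5372,-.2635),g=9)
overlay("side","pics/r2.png",(260,220,390,325),6,H=(.5372,-.2635),g=9)
s=sensors.state();print(s['moment'],s['force'],s['eef_pos'])
E
```

```text
time_s: 13.8
eef_pos: [0.5053, -0.2681, 0.0234]
ee_rot: [-1.566, -0.118, 0.131]
force: [-13.8, -1.9, 1.3]
opening: 0.0068
[-0.4470624   2.38492482 -0.03206087] [-13.83971855  -1.86947273   1.3100605 ]
[-0.39410385  2.3808981   0.01208234] [-13.31660082  -2.72242635   0.6566337 ] [ 0.50530815 -0.26809706  0.02340331]
```

View pics/r1.png

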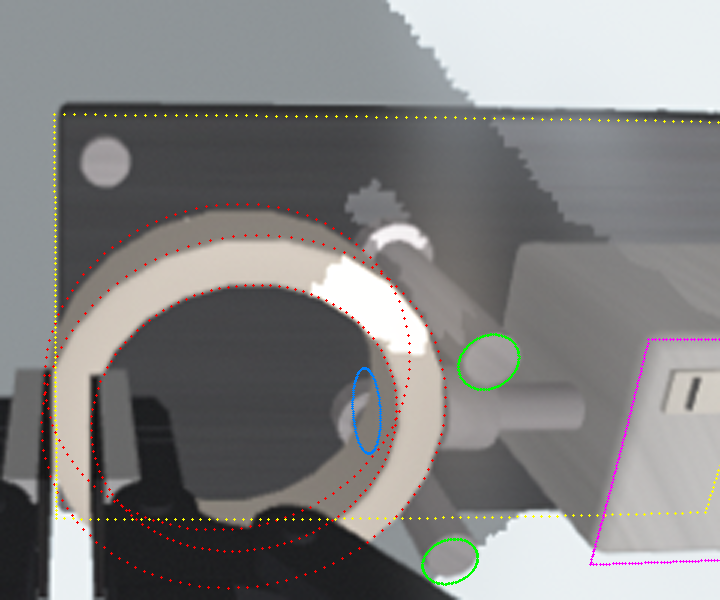

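View pics/r2.png

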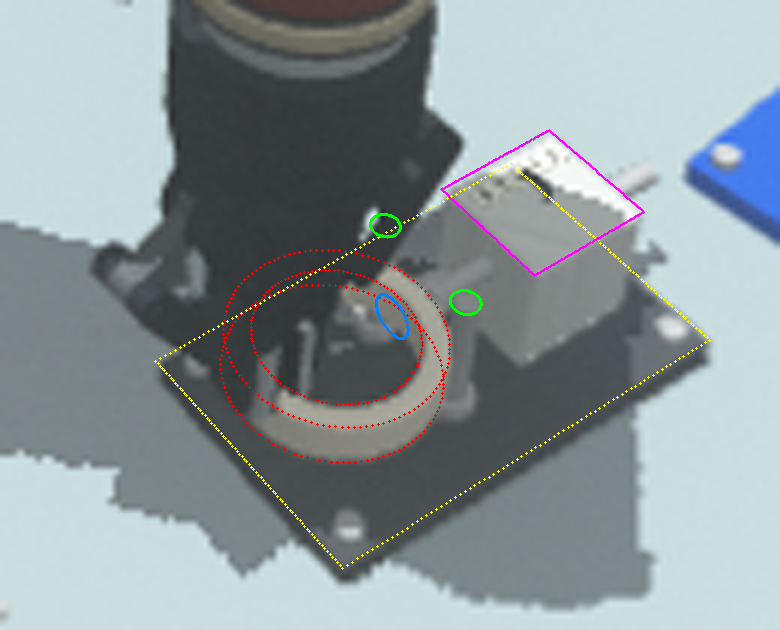

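```bash
python3 -m jog '[[[0.005,0,0],[0,0,0]],[[0.005,0,0],[0,0,0]],[[0.005,0,0],[0,0,0]],[[0.005,0,0],[0,0,0]],[[0.005,0,0],[0,0,0]],[[0.005,0,0],[0,0,0]],[[0.005,0,0],[0,0,0]],[[0.005,0,0],[0,0,0]]]'
python3 - <<'E'
from plant import job,sensors
s=sensors.state();print(s["force"],s["moment"],s["eef_pos"],s["opening"])
print(job.finish_job())
E
```

```text
time_s: 14.7
eef_pos: [0.5053, -0.2681, 0.0232]
ee_rot: [-1.566, -0.117, 0.132]
force: [-15.3, -2.5, 2.5]
opening: 0.0066
[-15.31526342  -2.5071778    2.48191876] [-0.44400635  2.63008686 -0.06970857] [ 0.50528104 -0.26809146  0.02322174] 0.006599075812230175
the job is handed in; nothing more can be done
None
```

I lifted the top bangle off the pile by its wall, carried it level to the large dark gauge and pressed it against the plunger until it came up against the stop posts. I handed the job in at about 14.7 s while still gripping and pressing; no verdict was reported.

**Press force:** the arm stopped advancing at TCP (0.505, -0.268). The wrist read about 15.5 N horizontally, well under 45 N. I put that at about 8 N from the spring and 6–7 N on the posts, but the two were not measured separately.

**Position:** the bangle's centre is within about 1 mm of my estimate of home in plan. The views disagreed on home itself, though: by about 3 mm sideways for the posts, and by up to 5–8 mm for the base plate outline. The centre is about 42.5 mm above the table, 2.5 mm below the plunger's axis. The tool had tilted about 0.5°, and the overlays showed the bangle level.

**Leave-alone items:** the lower two bangles were still stacked on the pad when I looked after the lift. I took no final pictures of the loose bangle, jar or loupe; the arm passed well above them.

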